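Check the spacer key, fit it in the gap that takes it, hold the tile flush

TASK

Take the T-shaped spacer key from its rest by the handle and touch its foot on the low gauge foot, then on the tall one, so that each stud gives a little. Then slide its blade down into the one gap in the packing jig that is wide enough, until its shoulder presses the tile beside that gap down flush with the fence. Finish while still gripping the key and holding the tile down like that; do not press the other two tiles and leave everything else where it stands.

Things in the scene. Friction and masses are not known exactly. Their poses are not given: they have to be found in the camera images.
- spacer_grip (a point): Centre of the handle of the loose T-shaped steel spacer key (0.2 kg), upright in its rest. Handle: black block 22 mm along x, 30 along y, 50 high; this point is half-way up it, 71 mm above the key's foot, 81 mm above the counter at the start. Same from either side (half turn). z up.
- spacer_foot (a point): Foot of the key: middle of its blade's half-round lower edge, 71 mm below the handle centre, same axes. The blade is 10 mm thick along x and 40 mm wide along y; 34 mm above the foot it ends in a shoulder block, 34 mm (x) by 44 mm (y) by 12 mm high, under the handle.
- rest: grey block with a slot that holds the spacer key, 44 x 80 mm, 44 mm high, fixed; origin under its centre, slot along its y. The key's shoulder lies on it and the blade hangs 34 mm into the slot with 2 mm play; lift it straight up
- studtop_low (a point): centre of the top of the low gauge foot: an 18 mm wide flat round steel stud on a 28 mm steel post, its top 45 mm above the counter. The stud springs down up to 6 mm (2 N starts it, 5 N bottoms it). z up.
- studtop_tall (a point): centre of the top of the tall gauge foot: an 18 mm wide flat round steel stud on a 28 mm steel post, its top 75 mm above the counter. The stud springs down up to 6 mm (2 N starts it, 5 N bottoms it). z up.
- gap_wide (a point): Gap of the wide-gap bay: its centre, level with the top of the fence (bay 50 mm high on an 8 mm plate, so 58 mm above the counter). x: across the gap, from the 14 mm thick fence on the -x side to the tile; y: along the gap; z up. 16 mm wide along x, 62 mm long along y, 45 mm deep; takes the blade; the shoulder then lands on tile and fence, and the fence stops it when the tile is flush.
- gap_middle (a point): Gap of the middle-gap bay: its centre, level with the top of the fence (bay 50 mm high on an 8 mm plate, so 58 mm above the counter). x: across the gap, from the 14 mm thick fence on the -x side to the tile; y: along the gap; z up. 8 mm wide along x, 62 mm long along y, 45 mm deep; too tight for the blade. The three bays stand side by side along y, 85 mm apart, in any order.
- gap_narrow (a point): Gap of the narrow-gap bay: its centre, level with the top of the fence (bay 50 mm high on an 8 mm plate, so 58 mm above the counter). x: across the gap, from the 14 mm thick fence on the -x side to the tile; y: along the gap; z up. 4 mm wide along x, 62 mm long along y, 45 mm deep; too tight for the blade.
- tile_wide (a joint): wide-gap bay: how far its pale grey stoneware tile (55.5 mm along x, 60 mm along y, on a black block) is pressed straight down, m. 0 at start: 6 mm proud of the fence; 0.006: flush with it; 0.008: stop. Springs back: about 5 N starts it, 8 N holds it flush. Guided, does not tilt, may be pressed at its edge.
- tile_middle (a joint): middle-gap bay: how far its pale grey stoneware tile (63.5 mm along x, 60 mm along y, on a black block) is pressed straight down, m. 0 at start: 6 mm proud of the fence; 0.006: flush with it; 0.008: stop. Springs back: about 5 N starts it, 8 N holds it flush. Guided, does not tilt, may be pressed at its edge.
- tile_narrow (a joint): narrow-gap bay: how far its pale grey stoneware tile (67.5 mm along x, 60 mm along y, on a black block) is pressed straight down, m. 0 at start: 6 mm proud of the fence; 0.006: flush with it; 0.008: stop. Springs back: about 5 N starts it, 8 N holds it flush. Guided, does not tilt, may be pressed at its edge.
- penlight: bystander: green penlight, 137 mm long, lying; origin under its centre
- ramekin: bystander: grey stoneware ramekin, 90 mm wide, 45 mm high; origin under its centre
- tealight: bystander: smoked glass tealight holder, 68 mm wide, 55 mm high; origin under its centre
- tape_roll: bystander: empty cardboard tape core standing on end, 90 mm wide, 48 mm high; origin under its centre
- carton: bystander: small carton 110 x 80 x 60 mm; origin under its centre
- driver: bystander: screwdriver, lying; origin under its centre
- parcel: bystander: small carton 90 x 120 x 50 mm; origin under its centre
Things that resemble listed ones, but are neither listed nor needed, are in the scene too. What is shaped like the part that bears studtop_tall but green is not meant. Leave any green look-alike of the part that bears studtop_low alone.

How it is judged:
On the way, in this order (a step that is already met when the one before it is completed fails the run):
1. the held key's foot touches the low gauge foot and presses its stud a little (contact force between the fingers and spacer above 1 N and contact force between spacer and stud_low above 0.5 N and horizontal distance between spacer_foot and studtop_low below 0.025 m), for 0.1 s.
2. then the held key's foot touches the tall gauge foot and presses its stud a little (contact force between the fingers and spacer above 1 N and contact force between spacer and stud_tall above 0.5 N and horizontal distance between spacer_foot and studtop_tall below 0.025 m), for 0.1 s.
3. the held key's blade is in the wide gap (contact force between the fingers and spacer above 1 N and x of spacer_foot in the frame of gap_wide between -0.006 and 0.006 m and y of spacer_foot in the frame of gap_wide between -0.016 and 0.016 m and z of spacer_foot in the frame of gap_wide below -0.015 m), for 0.1 s.
At the end, for the whole second after the job is handed in: Key still gripped, upright within 0.15 rad in the wide gap, foot within 6 mm across and 16 mm along of the gap centre and 30 mm or more below the fence top; its shoulder presses the tile with over 3 N, at least 4.5 mm down (flush is 6) (contact force between the fingers and spacer above 1 N and x of spacer_foot in the frame of gap_wide between -0.006 and 0.006 m and y of spacer_foot in the frame of gap_wide between -0.016 and 0.016 m and z of spacer_foot in the frame of gap_wide below -0.03 m and angle between spacer_foot's own z axis and vertical below 0.15 rad and value of joint tile_wide above 0.0045 m and contact force between spacer and tile_wide above 3 N); the arm keeps its last pose, push and grip.
It fails at once if one of the other two tiles is pressed down (more than 2.5 mm) (value of joint any of tile_middle, tile_narrow above 0.0025 m).
It fails at once if a bystander is moved by more than 40 mm (distance of any of penlight, ramekin, tealight, tape_roll, carton, driver, parcel from where it was at the start of the episode above 0.04 m).
It also fails if it takes over 58 s, if anything falls off the work surface, if the arm or the gripper's body presses on something with over 40 N, if the wrist force passes 120 N, or if a joint passes its speed limit or range.

ROBOT

A 7-joint arm with a two-finger parallel gripper is mounted at the origin on the work surface. World frame = base frame: x ahead of the robot, y to its left, z up, the work surface at z = 0. Lengths are in m, angles in rad, forces in N, time in s.
With the tool pointing down it reaches from about 0.4 to 0.85 m from the base axis. Payload 10.4 kg.
Tool frame: the origin (TCP) lies on the centre line of the jaws, within the pads' length; the fingertips stand 22 mm ahead of it and the grasp point (between the pads) lies 3 mm ahead of it; x points along the fingers, y is the direction in which the jaws open and shut, and the axes are right-handed (so a half turn about x gives the same grasp; the last joint's range is limited). The gripper opens to 87 mm and grips with 3 to 60 N. Pads are 19 mm wide; open, the fingers measure 117 mm over their backs; the gripper's body (75 mm by 190 mm) begins 51 mm behind the grasp point.
Start: joints at [-1.266, 0.332, -0.065, 1.46, 0.022, 1.35, -0.088], TCP at [0.201, 0.592, 0.219] pointing down, gripper open.
Joint ranges: [-2.6, 2.6], [-0.5, 2.12], [-1.47, 1.34], [0.16, 2.42], [-1.27, 4.41], [0.06, 2.06], [-2.6, 2.6]. Speed limits (rad/s): [2.22, 2.22, 2.79, 2.79, 3.14, 3.14, 3.14].

INTERFACE

Orientations are given as a unit quaternion [x, y, z, w].
In Python, from bench import * gives the robot as it stands.
- The arm moves only by the tool arm_command, never from a script. Its argument "targets" is one flat list of numbers, 7 for each row, row after row: the turn, a rotation vector about the tool's x, y, z in units of 45 degrees (1.0 is 45 degrees), then the shift along the tool's x, y, z in units of 25 mm (1.0 is 25 mm), then the opening, from 0 (shut) to 1 (fully open). In form: [wx, wy, wz, tx, ty, tz, fingers, wx, wy, wz, tx, ty, tz, fingers, ...]. A call has 1 to 12 rows; each row shifts and turns the pose as measured when the row begins, along the tool's axes as they then stand; what a row does not reach is not made up. A row lasts 1/12 s, in which the tool goes at most 41.7 mm and 7.16 degrees, less where a joint would pass 70% of its speed; a pose out of reach is approached as far as the arm can. A call with a number of a shift or a turn outside -1 to 1 is refused whole. A call with a gripper value outside its range is refused whole. The fingers move at their own pace and stop on an object; "newtons" is the grip in N (left out, the last holds). Time passes only in rows, so rows that do not move let the fingers close. It gives the time, the measured TCP pose, the force and the opening at its end, in the units of the state.
- read_state(): the state, without advancing time (a new reading comes with each control period).
- camera(name): name is "scene" or "top" or "wrist"; returns the picture (480x640x3 uint8, red, green, blue); there is no depth.
- calibration(name): a dict with "camera_matrix" (3x3 intrinsics, pixels), "D" ([k1, k2, p1, p2, k3] as OpenCV has them; the pictures are not rectified), "R" (3x3) and "t" (3): a world point X has camera coordinates R X + t; the wrist camera has in their place "tool_from_camera" (4x4, takes a point from camera to tool coordinates, whose origin is the TCP and whose axes are the tool frame's). Camera axes: x right, y down, z forward; pixel columns grow to the right and rows downward; lengths in m; the calibration is good to about 2 mm. A picture is of the moment at which its call begins: read the wrist's pose just before it. calibration takes no time and is no camera call.
- close_job(): hands the job in, once; it reports no verdict.
The state is a dict: "time": time; "joint_positions": joint angles; "joint_vel": joint speeds; "joint_torque": joint torques, N m; "ee_pos": TCP position; "eef_rot": TCP orientation; "ft_force": force on the tool from outside, world axes, zero at the start; "torque": the same for the moment, N m; "width": finger opening in m.
Only numpy, scipy, OpenCV 4.12 (cv2) and the standard library are available. Lean on these libraries where they do the work, as an engineer would, in place of code of your own. Each camera call takes 0.05 s, during which the arm holds its last target.

## Working session

There is one attempt and no reset: what is moved stays moved. The work goes in short steps, Python scripts to look and compute and a tool call to move; the robot and the scene stay as the last step left them, time stands still between calls to the robot, and variables do not carry over. Pictures are saved under pics/ and viewed, and the job is handed in when it is done.

Besides the shell and the picture viewer there is one more tool, called as a command line: name --argument value ..., lists and objects as JSON in quotes. arm_command: Moves the arm, as the interface text tells. Shifts and turns lie within -1 to 1; 1 stands for 25 mm of shift or 45 degrees of turn. Its arguments: {"type":"object","properties":{"targets":{"type":"array","items":{"type":"number","minimum":-1,"maximum":1}},"newtons":{"type":"number"}},"required":["targets"]}

```bash
mkdir -p pics; ls; python3 - <<'E'
from bench import *
import cv2
s=read_state();print(s)
for n in ["scene","top","wrist"]:
    im=camera(n);cv2.imwrite(f"pics/{n}0.png",im[:,:,::-1]);print(n,calibration(n))
E
```

```text
pics
{'time': 0.0, 'joint_positions': array([-1.26559281,  0.33285645, -0.06469749,  1.4609198 ,  0.02159117,
        1.34987424, -0.0885015 ]), 'joint_vel': array([ 6.48702774e-04, -2.64422311e-05, -1.03903287e-03,  2.26326730e-04,
        2.75366261e-04,  6.62402876e-04, -9.05046949e-04]), 'joint_torque': array([-4.59731673e-04, -6.23254323e+01,  2.44989427e-02, -3.89901888e+01,
       -6.13640249e-02,  3.96052958e-02,  1.56939200e-04]), 'ee_pos': array([0.20111038, 0.59136462, 0.21817383]), 'eef_rot': array([ 0.11489457,  0.69769061, -0.11585079,  0.69757125]), 'ft_force': array([-0.29359046, -0.19354724,  0.31686379]), 'torque': array([0.02609877, 0.0196337 , 0.00104488]), 'width': 0.0874027903770374}
scene {'camera_matrix': array([[536.44428416,   0.        , 317.91936386],
       [  0.        , 536.44428416, 241.16126164],
       [  0.        ,   0.        ,   1.        ]]), 'D': array([-0.06120033,  0.        ,  0.        ,  0.        ,  0.        ]), 'R': array([[-0.47448173,  0.88023254, -0.00760041],
       [ 0.70144705,  0.37286427, -0.60740783],
       [-0.53182622, -0.29
[... 456 characters left out ...]
0.00348401, -0.99321816]]), 't': array([-0.02930358,  0.5945995 ,  1.01242172])}
wrist {'camera_matrix': array([[379.101185  ,   0.        , 320.62563136],
       [  0.        , 379.101185  , 241.3978178 ],
       [  0.        ,   0.        ,   1.        ]]), 'D': array([-0.07850252,  0.        ,  0.        ,  0.        ,  0.        ]), 'tool_from_camera': array([[ 5.04834336e-04, -3.01071762e-01,  9.53601352e-01,
        -1.65650709e-01],
       [ 9.99999837e-01,  4.06270431e-04, -4.01129569e-04,
        -1.85279738e-04],
       [-2.66651246e-04,  9.53601399e-01,  3.01071918e-01,
        -8.26239069e-02],
       [ 0.00000000e+00,  0.00000000e+00,  0.00000000e+00,
         1.00000000e+00]])}
```

View pics/scene0.png

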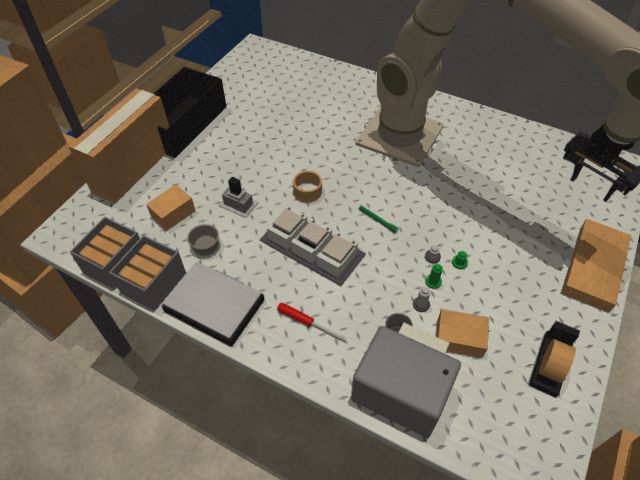

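View pics/top0.png

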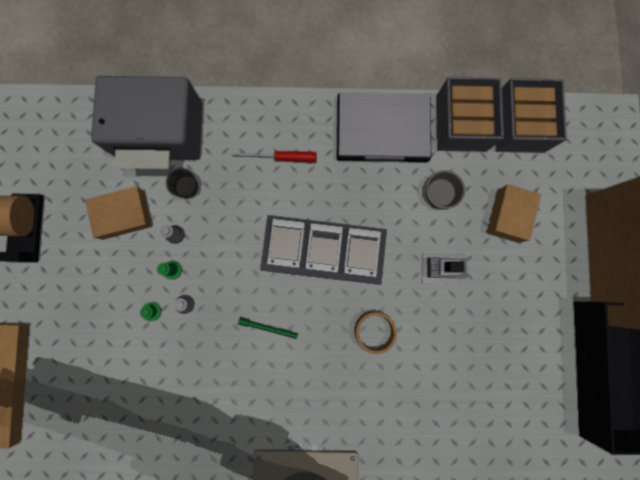

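View pics/wrist0.png

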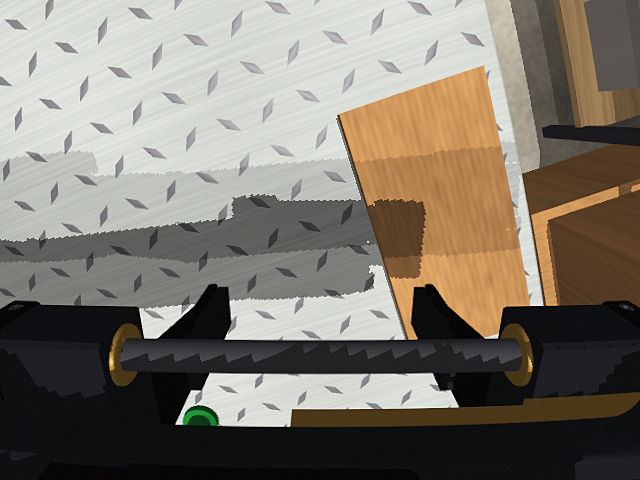

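```bash
python3 - <<'E'
import cv2,numpy as np
t=cv2.imread("pics/top0.png");s=cv2.imread("pics/scene0.png")
def c(im,x,y,w,h,k):return cv2.resize(im[y:y+h,x:x+w],None,fx=k,fy=k,interpolation=cv2.INTER_CUBIC)
cv2.imwrite("pics/a1.png",c(t,255,205,140,90,5.7))
cv2.imwrite("pics/a2.png",np.hstack([c(t,415,240,60,60,6.5),c(t,135,220,60,110,6.5*60/110)[:390] if 0 else c(t,135,215,60,60,6.5)]))
cv2.imwrite("pics/a3.png",c(t,130,215,80,110,5.4))
cv2.imwrite("pics/a4.png",c(s,400,235,80,80,7))
cv2.imwrite("pics/a5.png",c(s,250,190,130,100,6))
E
```

```text
(no output)
```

View pics/a1.png

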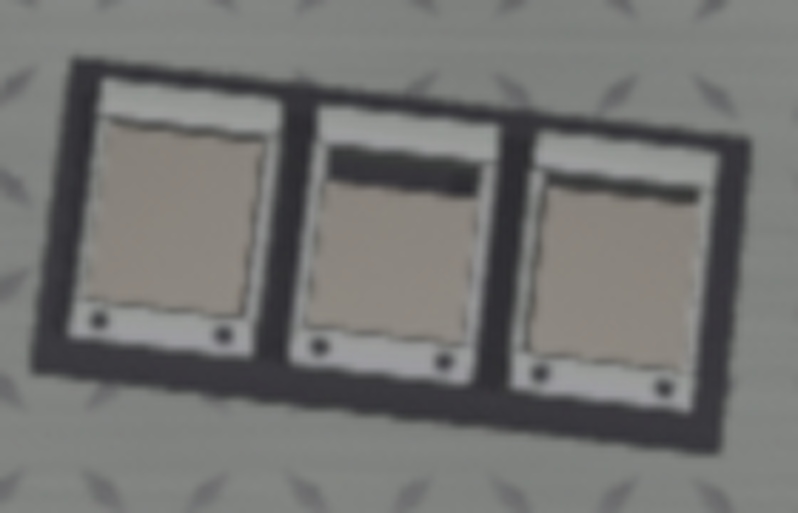

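View pics/a2.png

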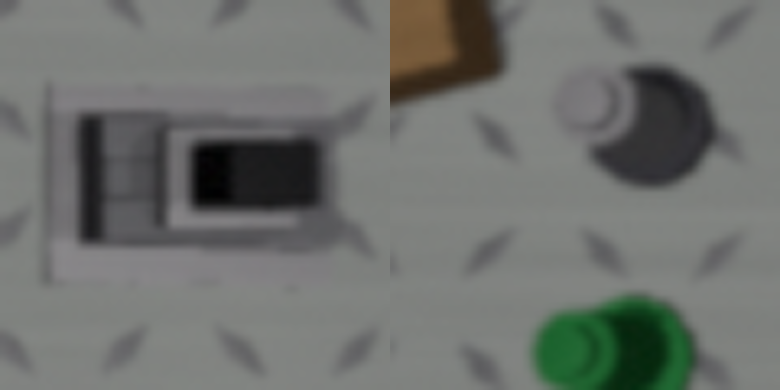

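View pics/a3.png

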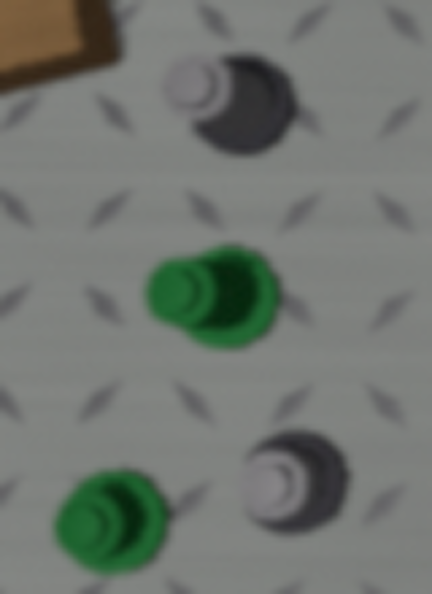

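View pics/a4.png

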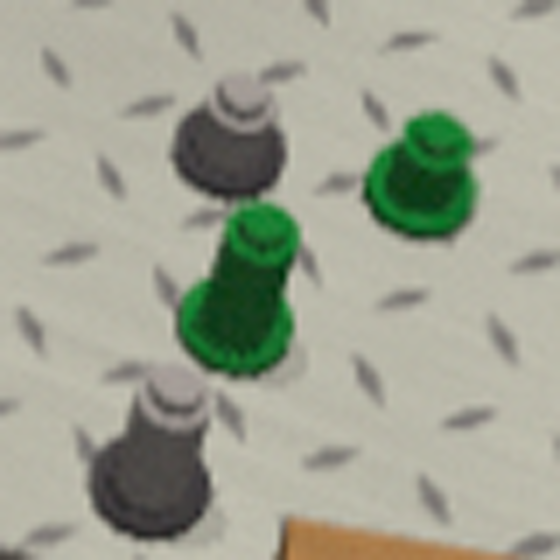

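View pics/a5.png

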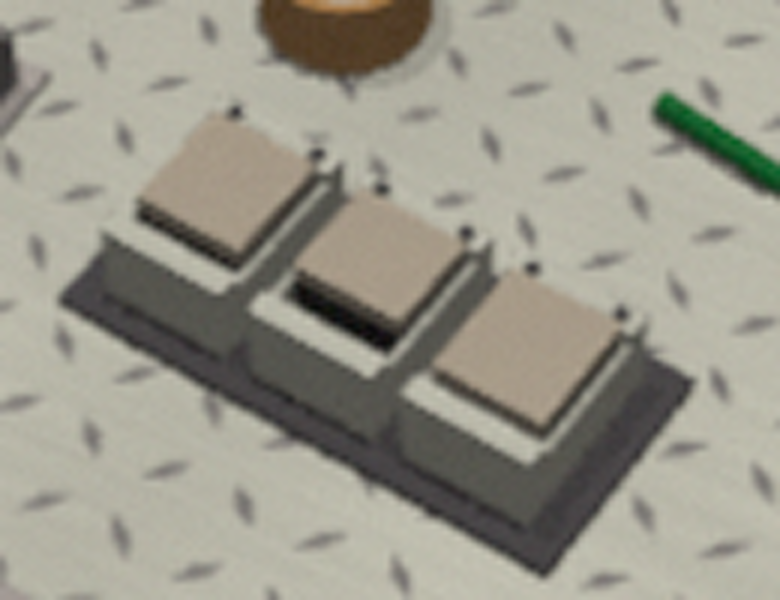

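```bash
cat > h.py <<'E'
from bench import *
import numpy as np,cv2
from scipy.spatial.transform import Rotation as Ro
def cam(n,pose=None):
    c=calibration(n)
    if n=="wrist":
        p,q=pose; T=np.eye(4);T[:3,:3]=Ro.from_quat(q).as_matrix();T[:3,3]=p
        W=T@c["tool_from_camera"];R=W[:3,:3].T;return c["camera_matrix"],c["D"],R,-R@W[:3,3]
    return c["camera_matrix"],c["D"],c["R"],c["t"]
def ray(n,uv,z,pose=None):
    K,D,R,t=cam(n,pose)
    a=cv2.undistortPoints(np.array([[uv]],float),K,D)[0,0]
    d=R.T@np.array([a[0],a[1],1]);o=-R.T@t
    return o+d*(z-o[2])/d[2]
def proj(n,X,pose=None):
    K,D,R,t=cam(n,pose)
    return cv2.projectPoints(np.atleast_2d(np.array(X,float)),cv2.Rodrigues(R)[0],t,K,D)[0][:,0]
E
python3 - <<'E'
from h import *
np.set_printoptions(precision=4,suppress=True)
a1=lambda x,y:(255+x/5.7-.4,205+y/5.7-.4)
k=ray("top",(457.1,266.4),.106);print("key",k,proj("scene",k))
l=ray("top",(179.6,303.9),.045);print("low",l,proj("scene",l))
t=ray("top",(165.3,230.7),.075);print("tall",t,proj("scene",t))
for p in [(330,145),(482,161),(318,106),(500,126),(98,118),(700,188)]:
    w=ray("top",a1(*p),.058);print(p,w,proj("scene",w))
for p in [(326,181),(478,196),(467,345),(302,326)]:
    print("tile",ray("top",a1(*p),.064))
for p in [(73,58),(752,138),(718,455),(32,374)]:
    print("plate",ray("top",a1(*p),.008))
for n,uv,z in [("carton/..",(515,213),.06),("tape",(375,332),.048),("ram",(443,190),.045)]: print(n,ray("top",uv,z))
E
```

```text
key [ 0.52  -0.31   0.106] [[233.6218 179.4689]]
low [0.432  0.2814 0.045 ] [[433.8985 247.4736]]
tall [0.5894 0.3113 0.075 ] [[424.6577 288.8079]]
(330, 145) [ 0.5976 -0.007   0.058 ] [[312.8629 247.8244]]
(482, 161) [ 0.5923 -0.0657  0.058 ] [[295.0723 238.4177]]
(318, 106) [ 0.6128 -0.0021  0.058 ] [[311.763  252.4739]]
(500, 126) [ 0.606  -0.0725  0.058 ] [[290.4258 240.9878]]
(98, 118) [0.6068 0.0828 0.058 ] [[340.8547 262.9846]]
(700, 188) [ 0.5831 -0.1499  0.058 ] [[270.7105 224.9962]]
tile [ 0.583  -0.0057  0.064 ]
tile [ 0.5781 -0.064   0.064 ]
tile [ 0.521  -0.0604  0.064 ]
tile [0.5273 0.0025 0.064 ]
plate [0.6378 0.0985 0.008 ]
plate [ 0.6092 -0.1776  0.008 ]
plate [ 0.4812 -0.1636  0.008 ]
plate [0.5095 0.1115 0.008 ]
carton/.. [ 0.6422 -0.4554  0.06  ]
tape [ 0.378 -0.146  0.048]
ram [ 0.6947 -0.3     0.045 ]
```

```bash
cat >> h.py <<'E'
def go(target,yaw=None,s=None):
    # yaw: world angle (deg) of tool y axis
    s=s or read_state();R=Ro.from_quat(s["eef_rot"]).as_matrix()
    np.set_printoptions(precision=4,suppress=True)
    d=R.T@(np.array(target)-s["ee_pos"])
    out={"pos":s["ee_pos"],"toolx":R[:,0],"tooly_deg":np.degrees(np.arctan2(R[1,1],R[0,1])),"d_units":d/.025,"dist":np.linalg.norm(d)}
    if yaw is not None:
        a=np.radians(yaw);x=np.array([0,0,-1.]);y=np.array([np.cos(a),np.sin(a),0]);z=np.cross(x,y)
        rv=Ro.from_matrix(R.T@np.array([x,y,z]).T).as_rotvec();out["rot_units"]=rv/np.radians(45)
    for k,v in out.items():print(k,v)
    print("w",s["width"],"F",s["ft_force"],"t",s["time"])
E
python3 -c "
from h import *
go([.45,.3,.22],0);go([.45,.3,.22],180)"
```

```text
pos [0.2011 0.5914 0.2183]
toolx [-0.0003 -0.001  -1.    ]
tooly_deg 71.21916779993452
d_units [-0.0571 -7.8324 13.1776]
dist 0.38324180471929326
rot_units [1.5826 0.0009 0.0011]
w 0.086973937020713 F [ 0.1378 -0.2865  0.6663] t 0.15
pos [0.2011 0.5914 0.2183]
toolx [-0.0003 -0.001  -1.    ]
tooly_deg 71.21916779993452
d_units [-0.0571 -7.8324 13.1776]
dist 0.38324180471929326
rot_units [-2.4174 -0.0012  0.001 ]
w 0.086973937020713 F [ 0.1378 -0.2865  0.6663] t 0.15
```

arm_command --targets '[0.158,0,0,0,0,0,1,0.158,0,0,0,0,0,1,0.158,0,0,0,0,0,1,0.158,0,0,0,0,0,1,0.158,0,0,0,0,0,1,0.158,0,0,0,0,0,1,0.158,0,0,0,0,0,1,0.158,0,0,0,0,0,1,0.158,0,0,0,0,0,1,0.158,0,0,0,0,0,1]'

```text
time: 0.98
ee_pos: [0.2007, 0.5896, 0.2146]
eef_rot: [-0.5, -0.496, 0.505, -0.499]
ft_force: [-0.6, -0.0, -1.0]
width: 0.0871
```

```bash
python3 -c "
from h import *
go([.45,.3,.22],0)"
```

```text
pos [0.2007 0.5896 0.2146]
toolx [-0.0022 -0.0074 -1.    ]
tooly_deg -0.5174865196646816
d_units [-0.153  10.0766 11.493 ]
dist 0.3821413851159595
rot_units [-0.0115  0.0094  0.0028]
w 0.08707748666100354 F [-0.574  -0.0249 -0.9593] t 0.9833
```

arm_command --targets '[0,0,0,-0.05,0.84,0.96,1,0,0,0,-0.05,0.84,0.96,1,0,0,0,-0.05,0.84,0.96,1,0,0,0,-0.05,0.84,0.96,1,0,0,0,-0.05,0.84,0.96,1,0,0,0,-0.05,0.84,0.96,1,0,0,0,-0.05,0.84,0.96,1,0,0,0,-0.05,0.84,0.96,1,0,0,0,-0.05,0.84,0.96,1,0,0,0,-0.05,0.84,0.96,1,0,0,0,-0.05,0.84,0.96,1,0,0,0,-0.05,0.84,0.96,1]'

```text
time: 1.98
ee_pos: [0.4497, 0.2892, 0.2271]
eef_rot: [-0.497, -0.498, 0.506, -0.499]
ft_force: [0.6, 0.7, -0.3]
width: 0.0869
```

```bash
python3 -c "
from h import *
go([.5,-.3,.24],0)"
```

```text
pos [0.4497 0.2892 0.2271]
toolx [-0.0086 -0.0107 -0.9999]
tooly_deg -0.3226367168428628
d_units [-0.283   2.1404 23.5624]
dist 0.5915285553871787
rot_units [-0.0071  0.0136  0.0109]
w 0.0868622812386979 F [ 0.6453  0.7267 -0.3374] t 1.9833
```

arm_command --targets '[0,0,0,0,0.09,0.98,1,0,0,0,0,0.09,0.98,1,0,0,0,0,0.09,0.98,1,0,0,0,0,0.09,0.98,1,0,0,0,0,0.09,0.98,1,0,0,0,0,0.09,0.98,1,0,0,0,0,0.09,0.98,1,0,0,0,0,0.09,0.98,1,0,0,0,0,0.09,0.98,1,0,0,0,0,0.09,0.98,1,0,0,0,0,0.09,0.98,1,0,0,0,0,0.09,0.98,1]'

```text
time: 2.98
ee_pos: [0.4755, -0.0228, 0.2287]
eef_rot: [-0.497, -0.497, 0.508, -0.498]
ft_force: [0.1, -0.0, 0.9]
width: 0.0871
```

arm_command --targets '[0,0,0,0,0.13,0.98,1,0,0,0,0,0.13,0.98,1,0,0,0,0,0.13,0.98,1,0,0,0,0,0.13,0.98,1,0,0,0,0,0.13,0.98,1,0,0,0,0,0.13,0.98,1,0,0,0,0,0.13,0.98,1,0,0,0,0,0.13,0.98,1,0,0,0,0,0.13,0.6,1,0,0,0,0,0,0,1]'

```text
time: 3.82
ee_pos: [0.5, -0.2497, 0.2305]
eef_rot: [-0.498, -0.496, 0.509, -0.497]
ft_force: [-0.0, -1.2, -0.3]
width: 0.087
```

```bash
python3 -c "
from h import *
s=read_state();im=camera('wrist');cv2.imwrite('pics/w1.png',im[:,:,::-1])
print(repr(s['ee_pos']),repr(s['eef_rot']));go([.52,-.31,.2],0,s)
print(proj('wrist',[[.52,-.31,.106]],(s['ee_pos'],s['eef_rot'])))"
```

```text
array([ 0.49998811, -0.24971043,  0.23046806]) array([-0.49835264, -0.4957025 ,  0.50906796, -0.49676301])
pos [ 0.5    -0.2497  0.2305]
toolx [-0.0097 -0.0117 -0.9999]
tooly_deg -0.8601437840344648
d_units [1.239  0.8482 2.3848]
dist 0.0704528951248792
rot_units [-0.019   0.015   0.0123]
w 0.08698030821666763 F [-0.0312 -1.1897 -0.2994] t 3.8167
[[346.2383 297.2259]]
```

View pics/w1.png

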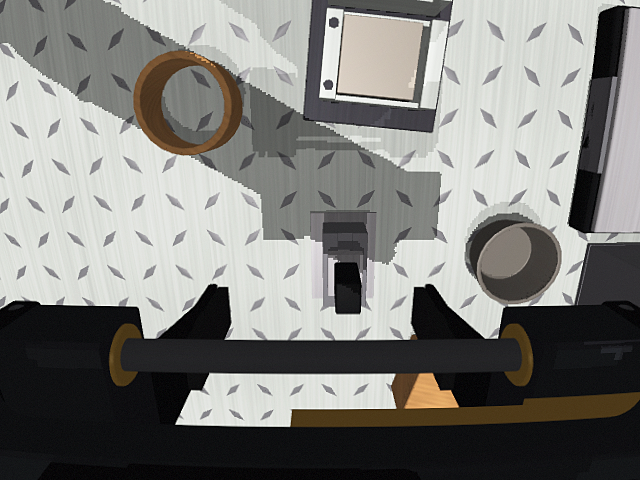

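```bash
python3 -c "
import cv2
i=cv2.imread('pics/w1.png')[200:330,290:400];cv2.imwrite('pics/w1c.png',cv2.convertScaleAbs(cv2.resize(i,None,fx=4.5,fy=4.5,interpolation=cv2.INTER_CUBIC),alpha=1.6,beta=20))"
```

```text
(no output)
```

View pics/w1c.png

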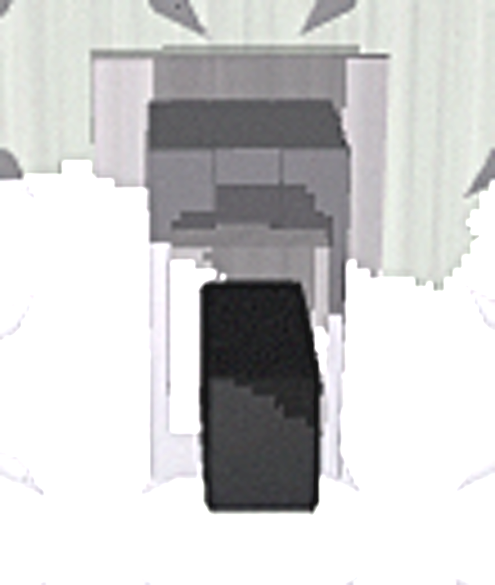

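```bash
python3 -c "
from h import *
P=(np.array([ 0.49998811, -0.24971043,  0.23046806]),np.array([-0.49835264, -0.4957025 ,  0.50906796, -0.49676301]))
w=ray('wrist',(348.3,298.5),.106,P);print(w)
for uv in [(203,378),(320,378),(318,510),(207,510)]:print(ray('wrist',(290+uv[0]/4.5-.4,200+uv[1]/4.5-.4),.106,P))
for uv in [(92,52),(388,54)]:print(ray('wrist',(290+uv[0]/4.5-.4,200+uv[1]/4.5-.4),.002,P))
"
```

```text
[ 0.52175355 -0.31121787  0.106     ]
[ 0.51029297 -0.29727886  0.106     ]
[ 0.53197779 -0.29754366  0.106     ]
[ 0.53216332 -0.32512599  0.106     ]
[ 0.51099101 -0.32486232  0.106     ]
[ 0.48693563 -0.26022724  0.002     ]
[ 0.55696945 -0.26154764  0.002     ]
```

arm_command --targets '[0,0.015,0.012,0,0.43,0.82,1,0,0,0,0,0.43,0.82,1,0,0,0,0,0,0.82,1,0,0,0,0.5,0,0,1,0,0,0,0.5,0,0,1,0,0,0,0.5,0,0,1]'

```text
time: 4.37
ee_pos: [0.5238, -0.3052, 0.1916]
eef_rot: [0.504, 0.499, -0.5, 0.497]
ft_force: [0.5, 0.0, -0.4]
width: 0.0873
```

```bash
python3 -c "
from h import *
go([.5213,-.3112,.086],-1)"
```

```text
pos [ 0.5238 -0.3052  0.1916]
toolx [ 0.002   0.0049 -1.    ]
tooly_deg -0.4140116841269451
d_units [ 4.2236 -0.1074  0.2617]
dist 0.1058261471423899
rot_units [ 0.013  -0.0062 -0.0025]
w 0.08733125400470874 F [ 0.5126  0.0029 -0.3617] t 4.3667
```

arm_command --targets '[0.01,0,0,0.5,-0.1,0.26,1,0,0,0,0.5,0,0,1,0,0,0,0.5,0,0,1,0,0,0,0.5,0,0,1,0,0,0,0.5,0,0,1,0,0,0,0.5,0,0,1,0,0,0,0.5,0,0,1,0,0,0,0,0,0,1]'

```text
time: 5.03
ee_pos: [0.519, -0.3031, 0.0901]
eef_rot: [0.504, 0.501, -0.5, 0.494]
ft_force: [-0.6, 0.3, -0.7]
width: 0.0872
```

```bash
python3 -c "
from h import *
s=read_state()
go([.5213,-.3112,.086],-1,s)
im=camera('wrist');cv2.imwrite('pics/w2.png',im[:,:,::-1])
P=(s['ee_pos'],s['eef_rot']);print(repr(P))
print(proj('wrist',[[.5213,-.311,.106]],P))"
```

```text
pos [ 0.519  -0.3031  0.0901]
toolx [-0.0038  0.0119 -0.9999]
tooly_deg -0.570407947845981
d_units [0.1606 0.0965 0.3257]
dist 0.009393024677444588
rot_units [ 0.0095 -0.0151  0.005 ]
w 0.08717413775690837 F [-0.5656  0.2698 -0.669 ] t 5.0333
(array([ 0.519 , -0.3031,  0.0901]), array([ 0.5045,  0.5014, -0.5005,  0.4936]))
[[325.114 332.685]]
```

View pics/w2.png

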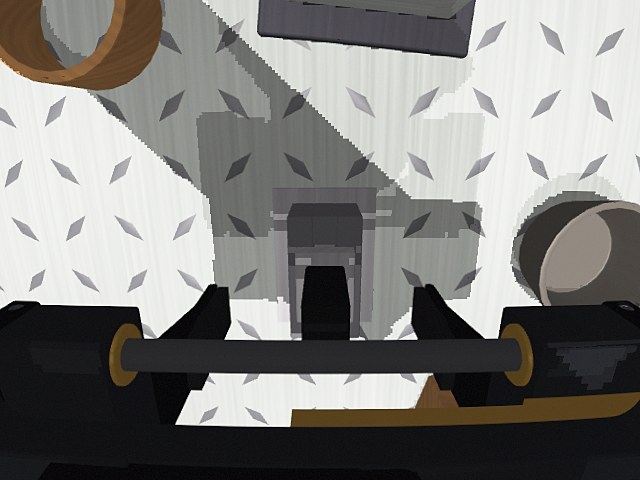

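arm_command --targets '[0.01,-0.015,0.005,0.1,0.1,0.36,1,0,0,0,0.1,0,0,1,0,0,0,0,0,0,1]'

```text
time: 5.33
ee_pos: [0.5228, -0.3142, 0.087]
eef_rot: [0.505, 0.494, -0.505, 0.497]
ft_force: [0.3, -0.2, 0.4]
width: 0.0872
```

```bash
python3 -c "
from h import *
go([.5213,-.3112,.086],-1)"
```

```text
pos [ 0.5228 -0.3142  0.087 ]
toolx [ 0.0031 -0.0029 -1.    ]
tooly_deg -1.0871096141089607
d_units [ 0.0403 -0.0636 -0.1171]
dist 0.0034814184647438025
rot_units [-0.0019  0.0036 -0.004 ]
w 0.08717605977529637 F [ 0.3465 -0.2119  0.4417] t 5.3333
```

arm_command --targets '[0,0,0,0,-0.06,-0.12,1,0,0,0,0,0,0,0,0,0,0,0,0,0,0,0,0,0,0,0,0,0,0,0,0,0,0,0,0,0,0,0,0,0,0,0,0,0,0,0,0,0,0,0,0,0,0,0,0,0,0,0,0,0,0,0,0]' --newtons 40

```text
time: 6.08
ee_pos: [0.5224, -0.3115, 0.0891]
eef_rot: [0.505, 0.493, -0.504, 0.498]
ft_force: [-0.2, -0.1, 0.3]
width: 0.0418
```

```bash
python3 -c "
from h import *
go([.5213,-.3112,.086],-1)"
```

```text
pos [ 0.5224 -0.3115  0.0891]
toolx [ 0.0063 -0.0039 -1.    ]
tooly_deg -1.0949961664573937
d_units [ 0.1231 -0.0432 -0.0136]
dist 0.00327992260969479
rot_units [-0.0021  0.0048 -0.0081]
w 0.04177163673109108 F [-0.1654 -0.1022  0.3347] t 6.0833
```

arm_command --targets '[0,0,0,0,0,0,0,0,0,0,0,0,0,0,0,0,0,0,0,0,0,0,0,0,0,0,0,0,0,0,0,0,0,0,0,0,0,0,0,0,0,0]'

```text
time: 6.58
ee_pos: [0.5222, -0.3116, 0.089]
eef_rot: [0.505, 0.493, -0.504, 0.498]
ft_force: [-0.2, -0.5, -0.1]
width: 0.0217
```

```bash
python3 -c "
from h import *
go([.5213,-.3112,.206],-1)"
```

```text
pos [ 0.5222 -0.3116  0.089 ]
toolx [ 0.006  -0.0038 -1.    ]
tooly_deg -1.1014597677636553
d_units [-4.6802 -0.0075  0.0019]
dist 0.11700547007453312
rot_units [-0.0023  0.0048 -0.0077]
w 0.02173980792268961 F [-0.1723 -0.4714 -0.0994] t 6.5833
```

arm_command --targets '[0,0,0,-0.4,0,0,0,0,0,0,-0.5,0,0,0,0,0,0,-0.5,0,0,0,0,0,0,-0.5,0,0,0,0,0,0,-0.5,0,0,0,0,0,0,-0.6,0,0,0,0,0,0,-0.6,0,0,0,0,0,0,-0.6,0,0,0,0,0,0,-0.6,0,0,0,0,0,0,0,0,0,0]'

```text
time: 7.42
ee_pos: [0.5204, -0.3119, 0.2244]
eef_rot: [0.506, 0.491, -0.504, 0.498]
ft_force: [-0.2, -0.6, -2.0]
width: 0.0219
```

```bash
python3 -c "
from h import *
s=read_state();im=camera('wrist');cv2.imwrite('pics/w3.png',im[:,:,::-1])
go([.432,.2814,.22],0,s)
im=camera('scene');cv2.imwrite('pics/s3.png',im[:,:,::-1])"
```

```text
pos [ 0.5204 -0.3119  0.2244]
toolx [ 0.0083 -0.0048 -1.    ]
tooly_deg -1.202709222548289
d_units [  0.0317  -4.0347 -23.651 ]
dist 0.5998181423478537
rot_units [-0.0268  0.006  -0.0106]
w 0.021897813683201713 F [-0.1503 -0.6495 -1.9946] t 7.4167
```

View pics/w3.png

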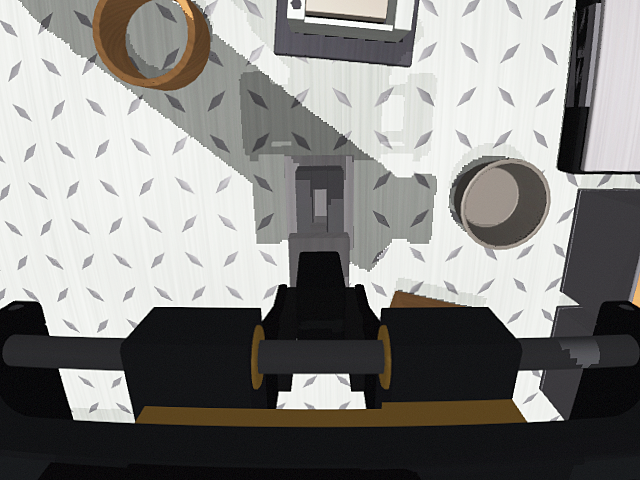

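View pics/s3.png

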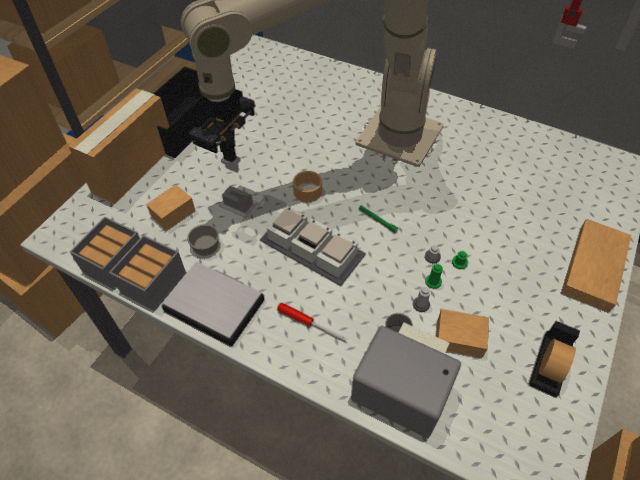

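arm_command --targets '[0,0,-0.01,0,-0.16,-0.98,0,0,0,0,0,-0.16,-0.98,0,0,0,0,0,-0.16,-0.98,0,0,0,0,0,-0.16,-0.98,0,0,0,0,0,-0.16,-0.98,0,0,0,0,0,-0.16,-0.98,0,0,0,0,0,-0.16,-0.98,0,0,0,0,0,-0.16,-0.98,0,0,0,0,0,-0.16,-0.98,0,0,0,0,0,-0.16,-0.98,0,0,0,0,0,-0.16,-0.98,0,0,0,0,0,-0.16,-0.98,0]'

```text
time: 8.52
ee_pos: [0.4677, -0.0082, 0.2083]
eef_rot: [-0.501, -0.496, 0.514, -0.489]
ft_force: [0.4, 0.3, -3.1]
width: 0.0217
```

```bash
python3 -c "
from h import *
go([.432,.2814,.22],0)"
```

```text
pos [ 0.4677 -0.0082  0.2083]
toolx [-0.02   -0.0069 -0.9998]
tooly_deg -1.707759363366298
d_units [ -0.5197  -1.7803 -11.5308]
dist 0.2919757333820142
rot_units [-0.0379  0.0091  0.0253]
w 0.021692194765121717 F [ 0.3591  0.3011 -3.0781] t 8.5167
```

arm_command --targets '[-0.03,0,0.025,-0.05,-0.15,-0.98,0,0,0,0,-0.05,-0.15,-0.98,0,0,0,0,-0.05,-0.15,-0.98,0,0,0,0,-0.05,-0.15,-0.98,0,0,0,0,-0.05,-0.15,-0.98,0,0,0,0,-0.05,-0.15,-0.98,0,0,0,0,-0.05,-0.15,-0.98,0,0,0,0,-0.05,-0.15,-0.98,0,0,0,0,-0.05,-0.15,-0.98,0,0,0,0,-0.05,-0.15,-0.9,0,0,0,0,-0.05,-0.15,-0.5,0,0,0,0,0,0,0,0]'

```text
time: 9.52
ee_pos: [0.4148, 0.2624, 0.2086]
eef_rot: [-0.492, -0.501, 0.507, -0.5]
ft_force: [-0.0, 0.4, -3.1]
width: 0.0218
```

```bash
python3 -c "
from h import *
s=read_state();im=camera('wrist');cv2.imwrite('pics/w4.png',im[:,:,::-1])
P=(s['ee_pos'],s['eef_rot']);print(proj('wrist',[[.432,.2814,.045],[.5894,.3113,.075]],P))
go([.432,.2814,.135],0,s)"
```

```text
[[342.69482293 195.29187221]
 [542.40960039 168.16595046]]
pos [0.4148 0.2624 0.2086]
toolx [-0.016  -0.0146 -0.9998]
tooly_deg 0.13303843724166878
d_units [ 2.9207  0.7351 -0.8007]
dist 0.07790937209836489
rot_units [0.0031 0.0186 0.0204]
w 0.021810891496336353 F [-0.0259  0.4425 -3.1025] t 9.5167
```

View pics/w4.png

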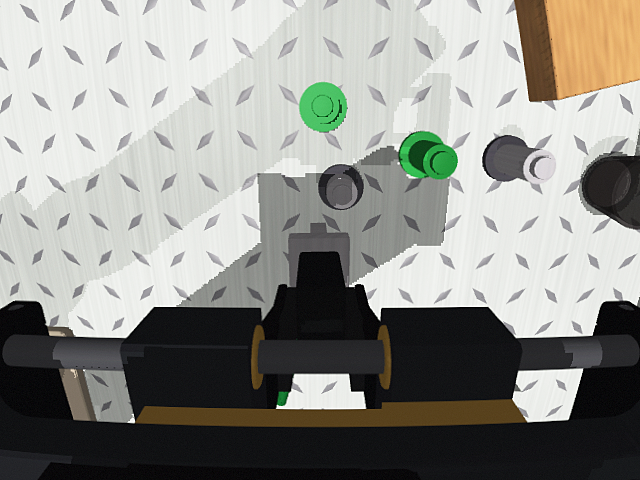

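arm_command --targets '[0,0.018,0.02,0,0.36,-0.4,0,0,0,0,0,0.36,-0.4,0,0,0,0,0.5,0,0,0,0,0,0,0.5,0,0,0,0,0,0,0.5,0,0,0,0,0,0,0.5,0,0,0,0,0,0,0.5,0,0,0,0,0,0,0.2,0,0,0,0,0,0,0,0,0,0]'

```text
time: 10.32
ee_pos: [0.4425, 0.2728, 0.1368]
eef_rot: [0.506, 0.495, -0.501, 0.498]
ft_force: [0.1, 1.1, -2.1]
width: 0.0216
```

```bash
python3 -c "
from h import *
go([.432,.2814,.122],0)"
```

```text
pos [0.4425 0.2728 0.1368]
toolx [ 0.0082  0.0017 -1.    ]
tooly_deg -0.7552493279362259
d_units [ 0.5907 -0.4276 -0.3384]
dist 0.02009796171229615
rot_units [-0.0168 -0.0022 -0.0104]
w 0.021560825018334857 F [ 0.0799  1.1422 -2.0811] t 10.3167
```

arm_command --targets '[0,0,0,0,-0.4,-0.34,0,0,0,0,0.2,0,0,0,0,0,0,0.2,0,0,0,0,0,0,0.15,0,0,0,0,0,0,0.1,0,0,0,0,0,0,0,0,0,0]'

```text
time: 10.82
ee_pos: [0.4362, 0.2794, 0.1215]
eef_rot: [0.509, 0.494, -0.501, 0.497]
ft_force: [-1.3, 0.3, 0.7]
width: 0.0215
```

```bash
python3 -c "
from h import *
go([.432,.2814,.122],0)"
```

```text
pos [0.4362 0.2794 0.1215]
toolx [ 0.0119  0.0041 -0.9999]
tooly_deg -1.042625037718672
d_units [-0.023  -0.1675 -0.0788]
dist 0.004661779248217148
rot_units [-0.0231 -0.0053 -0.0151]
w 0.021526674241059716 F [-1.2862  0.3412  0.6896] t 10.8167
```

arm_command --targets '[0,0,0,0.1,0,0,0,0,0,0,0.1,0,0,0,0,0,0,0.05,0,0,0,0,0,0,0.05,0,0,0]'

```text
time: 11.15
ee_pos: [0.4374, 0.2807, 0.1171]
eef_rot: [0.51, 0.494, -0.499, 0.497]
ft_force: [-6.2, -2.2, 15.6]
width: 0.0216
```

```bash
python3 -c "
from h import *
s=read_state();im=camera('wrist');cv2.imwrite('pics/w5.png',im[:,:,::-1])
go([.432,.2814,.122],0,s)"
```

```text
pos [0.4374 0.2807 0.1171]
toolx [ 0.0131  0.0081 -0.9999]
tooly_deg -1.0683775015967933
d_units [-0.1967 -0.2145 -0.0249]
dist 0.007302440405633063
rot_units [-0.0237 -0.0105 -0.0166]
w 0.021560779725168518 F [-6.2135 -2.2443 15.6036] t 11.15
```

View pics/w5.png

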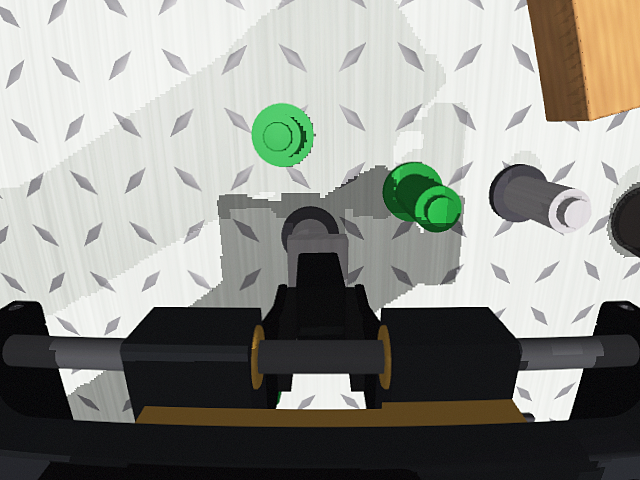

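arm_command --targets '[0,0,0,-0.4,0,0,0,0,0,0,-0.6,0,0,0,0,0,0,-0.6,0,0,0,0,0,0,-0.6,0,0,0,0,0,0,-0.6,0,0,0,0,0,0,-0.6,0,0,0,0,0,0,-0.6,0,0,0,0,0,0,-0.1,0,0,0]'

```text
time: 11.87
ee_pos: [0.4378, 0.2776, 0.2251]
eef_rot: [0.511, 0.492, -0.5, 0.497]
ft_force: [1.1, -0.5, -1.2]
width: 0.0214
```

```bash
python3 -c "
from h import *
go([.5894,.3113,.2],0)"
```

```text
pos [0.4378 0.2776 0.2251]
toolx [ 0.0161  0.006  -0.9999]
tooly_deg -1.2062737704915873
d_units [ 1.1091  6.0165 -1.469 ]
dist 0.15729371626978605
rot_units [-0.0267 -0.0079 -0.0204]
w 0.021390327355870334 F [ 1.1006 -0.5243 -1.2114] t 11.8667
```

arm_command --targets '[0,0,-0.02,0,0.75,-0.18,0,0,0,0,0,0.75,-0.18,0,0,0,0,0,0.75,-0.18,0,0,0,0,0,0.75,-0.18,0,0,0,0,0,0.75,-0.18,0,0,0,0,0,0.75,-0.18,0,0,0,0,0,0.75,-0.18,0,0,0,0,0,0.75,-0.18,0,0,0,0,0,0,0,0]'

```text
time: 12.62
ee_pos: [0.5953, 0.3109, 0.2209]
eef_rot: [0.506, 0.496, -0.503, 0.494]
ft_force: [0.1, 0.1, -3.2]
width: 0.0214
```

```bash
python3 -c "
from h import *
s=read_state();im=camera('wrist');cv2.imwrite('pics/w6.png',im[:,:,::-1])
P=(s['ee_pos'],s['eef_rot']);print(proj('wrist',[[.5894,.3113,.075]],P))
go([.5894,.3113,.158],0,s)"
```

```text
[[313.05154427 224.31921965]]
pos [0.5953 0.3109 0.2209]
toolx [ 0.0002  0.0047 -1.    ]
tooly_deg -1.0618085817354164
d_units [ 2.5143 -0.2381  0.0013]
dist 0.06313796824123974
rot_units [-0.0236 -0.006  -0.0002]
w 0.02135658298230005 F [ 0.0704  0.072  -3.1508] t 12.6167
```

View pics/w6.png

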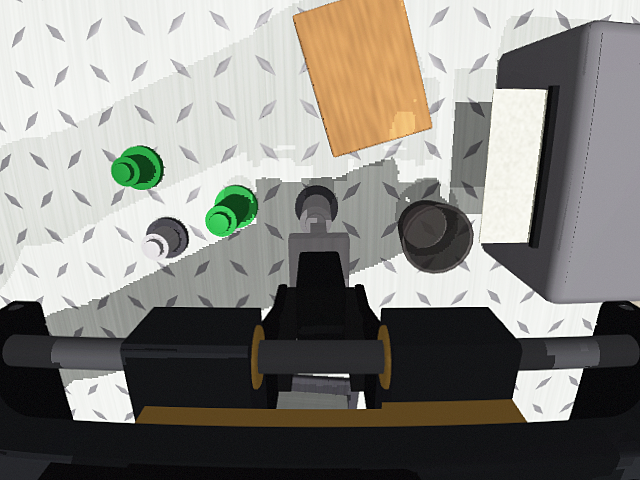

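arm_command --targets '[0,0,0,0.5,-0.22,0,0,0,0,0,0.5,0,0,0,0,0,0,0.5,0,0,0,0,0,0,0.4,0,0,0,0,0,0,0.3,0,0,0,0,0,0,0.2,0,0,0,0,0,0,0,0,0,0]'

```text
time: 13.25
ee_pos: [0.586, 0.31, 0.1542]
eef_rot: [-0.504, -0.497, 0.505, -0.494]
ft_force: [0.3, 0.3, -2.7]
width: 0.0213
```

```bash
python3 -c "
from h import *
go([.5894,.3113,.151],0)"
```

```text
pos [0.586  0.31   0.1542]
toolx [-0.0034  0.0025 -1.    ]
tooly_deg -1.0441778127676138
d_units [ 0.128   0.1336 -0.0537]
dist 0.0048153422518316434
rot_units [-0.0232 -0.0032  0.0043]
w 0.021273304949936574 F [ 0.3335  0.2751 -2.6689] t 13.25
```

arm_command --targets '[0,0,0,0.1,0,0,0,0,0,0,0.1,0,0,0,0,0,0,0.05,0,0,0,0,0,0,0,0,0,0]'

```text
time: 13.58
ee_pos: [0.5865, 0.3105, 0.1497]
eef_rot: [0.505, 0.497, -0.504, 0.494]
ft_force: [-2.1, -1.6, 1.3]
width: 0.0214
```

```bash
python3 -c "
from h import *
go([.5894,.3113,.151],0)"
```

```text
pos [0.5865 0.3105 0.1497]
toolx [-0.0019  0.0041 -1.    ]
tooly_deg -1.035743839064438
d_units [-0.0506  0.1157 -0.0362]
dist 0.003284951701773942
rot_units [-0.023  -0.0052  0.0024]
w 0.021439653751536596 F [-2.1152 -1.6172  1.3201] t 13.5833
```

arm_command --targets '[0,0,0,0.06,0,0,0,0,0,0,0.02,0,0,0,0,0,0,0,0,0,0]'

```text
time: 13.83
ee_pos: [0.5865, 0.3105, 0.149]
eef_rot: [0.505, 0.497, -0.504, 0.494]
ft_force: [-1.8, -1.6, 1.9]
width: 0.0215
```

arm_command --targets '[0,0,0,-0.4,0,0,0,0,0,0,-0.6,0,0,0,0,0,0,-0.6,0,0,0,0,0,0,-0.6,0,0,0,0,0,0,-0.6,0,0,0,0,0,0,-0.3,0,0,0]'

```text
time: 14.33
ee_pos: [0.5871, 0.3097, 0.2296]
eef_rot: [0.505, 0.496, -0.504, 0.494]
ft_force: [0.6, 1.1, -0.6]
width: 0.0217
```

```bash
python3 -c "
from h import *
go([.587,.0,.225],-6)"
```

```text
pos [0.5871 0.3097 0.2296]
toolx [-0.0009  0.0033 -1.    ]
tooly_deg -1.0747662738608699
d_units [ 0.1433  0.2286 12.3883]
dist 0.3097813286580134
rot_units [ 0.1094 -0.0041  0.0014]
w 0.02169449607780178 F [ 0.6063  1.1028 -0.6152] t 14.3333
```

arm_command --targets '[0.11,0,0,0,0,0,0,0,0,0,0,0.1,0.98,0,0,0,0,0,0.1,0.98,0,0,0,0,0,0.1,0.98,0,0,0,0,0,0.1,0.98,0,0,0,0,0,0.1,0.98,0,0,0,0,0,0.1,0.98,0,0,0,0,0,0.1,0.98,0,0,0,0,0,0.1,0.98,0,0,0,0,0,0.1,0.98,0]'

```text
time: 15.17
ee_pos: [0.5873, 0.0879, 0.2314]
eef_rot: [0.528, 0.476, -0.52, 0.474]
ft_force: [0.1, 0.4, -2.4]
width: 0.022
```

```bash
python3 -c "
from h import *
go([.587,-.11,.225],-6)"
```

```text
pos [0.5873 0.0879 0.2314]
toolx [ 0.0065  0.0095 -0.9999]
tooly_deg -5.625800767857053
d_units [0.18   0.761  7.8818]
dist 0.19801145854651764
rot_units [ 0.0084 -0.0128 -0.0071]
w 0.022005379530983818 F [ 0.0559  0.4275 -2.4128] t 15.1667
```

arm_command --targets '[0,0,0,0,0.1,0.98,0,0,0,0,0,0.1,0.98,0,0,0,0,0,0.1,0.98,0,0,0,0,0,0.1,0.98,0,0,0,0,0,0.1,0.98,0,0,0,0,0,0.1,0.98,0,0,0,0,0,0.1,0.98,0,0,0,0,0,0.1,0.8,0,0,0,0,0,0,0,0,0,0,0,0,0,0,0]'

```text
time: 16.0
ee_pos: [0.5874, -0.1228, 0.2319]
eef_rot: [0.531, 0.471, -0.521, 0.474]
ft_force: [-0.3, 0.5, -2.9]
width: 0.0215
```

```bash
python3 -c "
from h import *
s=read_state();im=camera('wrist');cv2.imwrite('pics/w7.png',im[:,:,::-1])
P=(s['ee_pos'],s['eef_rot']);print(proj('wrist',[[.587,-.0357,.058],[.595,-.0363,.058]],P))
print([list(map(float,p)) for p in P])
go([.587,-.0357,.158],-6,s)
i=im[20:300,180:460,::-1]
cv2.imwrite('pics/w7c.png',cv2.resize(i[:200],None,fx=2.8,fy=2.8,interpolation=cv2.INTER_CUBIC))"
```

```text
[[306.24238309 119.80787812]
 [315.55666612 119.48168198]]
[[0.5873988043874708, -0.12279875659053857, 0.23189255962094607], [0.5311828836000775, 0.4710779794001175, -0.5212504580408623, 0.47352744533638197]]
pos [ 0.5874 -0.1228  0.2319]
toolx [ 0.0128  0.0068 -0.9999]
tooly_deg -6.184032522177885
d_units [ 2.9789 -0.4265 -3.4378]
dist 0.11422111368697303
rot_units [-0.004  -0.0103 -0.0152]
w 0.02152584913481282 F [-0.253   0.49   -2.9408] t 16.0
```

View pics/w7.png

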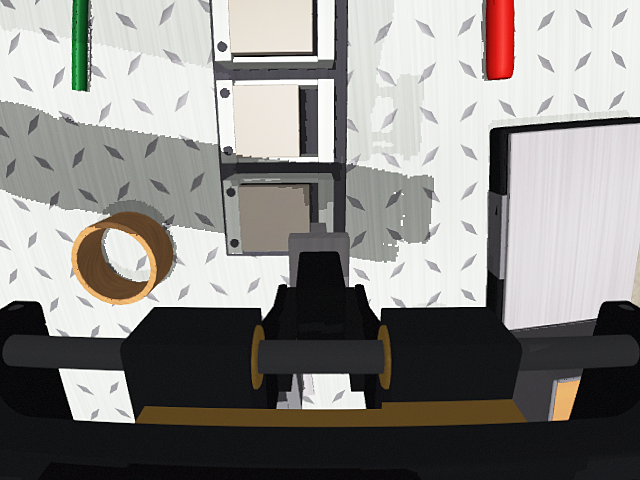

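View pics/w7c.png

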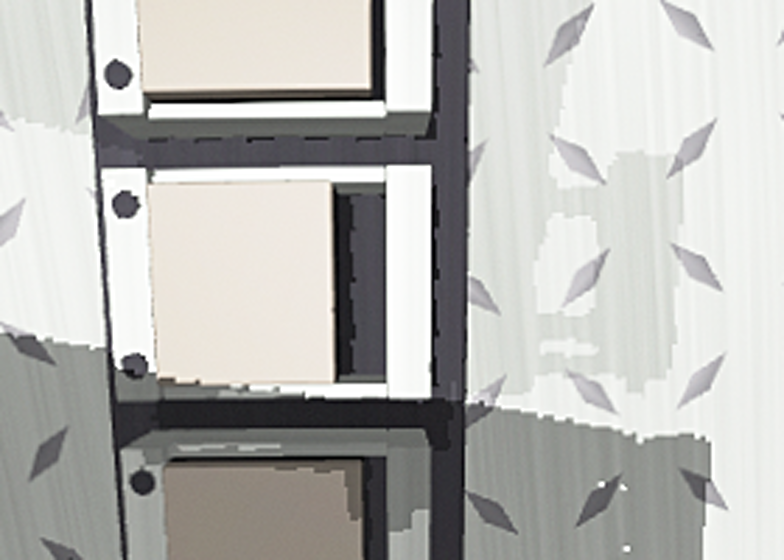

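```bash
python3 -c "
from h import *
P=([0.5873988043874708, -0.12279875659053857, 0.23189255962094607], [0.5311828836000775, 0.4710779794001175, -0.5212504580408623, 0.47352744533638197])
f=lambda x,y,z:ray('wrist',(180+x/2.8-.35,20+y/2.8-.35),z,P)
np.set_printoptions(precision=4,suppress=True)
for p in [(387,170,.058),(387,398,.058),(387,182,.058),(387,384,.058),(432,170,.058),(432,398,.058),(333,183,.064),(335,382,.064),(149,183,.064),(158,382,.064)]:print(p,f(*p))
im=camera('wrist')
K=calibration('wrist')
"
```

```text
(387, 170, 0.058) [ 0.6005 -0.0048  0.058 ]
(387, 398, 0.058) [ 0.593  -0.0724  0.058 ]
(387, 182, 0.058) [ 0.6001 -0.0082  0.058 ]
(387, 384, 0.058) [ 0.5935 -0.0681  0.058 ]
(432, 170, 0.058) [ 0.6139 -0.0062  0.058 ]
(432, 398, 0.058) [ 0.6072 -0.0739  0.058 ]
(333, 183, 0.064) [ 0.5841 -0.0073  0.064 ]
(335, 382, 0.064) [ 0.5776 -0.0652  0.064 ]
(149, 183, 0.064) [ 0.5299 -0.001   0.064 ]
(158, 382, 0.064) [ 0.5232 -0.059   0.064 ]
```

arm_command --targets '[0,-0.008,-0.012,0.25,0,-0.85,0,0,0,0,0.25,-0.25,-0.85,0,0,0,0,0.25,-0.1,-0.85,0,0,0,0,0.25,0,-0.8,0,0,0,0,0.25,0,0,0,0,0,0,0.25,0,0,0,0,0,0,0,0,0,0]'

```text
time: 16.68
ee_pos: [0.5884, -0.0261, 0.1935]
eef_rot: [0.526, 0.475, -0.522, 0.475]
ft_force: [0.1, -0.4, -2.5]
width: 0.0213
```

```bash
python3 -c "
from h import *
go([.5893,-.037,.155],-6.2)"
```

```text
pos [ 0.5884 -0.0261  0.1935]
toolx [ 0.0041  0.0036 -1.    ]
tooly_deg -5.562894112394689
d_units [1.537  0.0724 0.4375]
dist 0.03999279368225495
rot_units [ 0.0142 -0.0051 -0.0048]
w 0.02132541730485223 F [ 0.124  -0.443  -2.5102] t 16.6833
```

arm_command --targets '[0.012,0,0,0.3,0.07,0.42,0,0,0,0,0.3,0,0,0,0,0,0,0.3,0,0,0,0,0,0,0.2,0,0,0,0,0,0,0.1,0,0,0,0,0,0,0,0,0,0]'

```text
time: 17.18
ee_pos: [0.5891, -0.041, 0.1605]
eef_rot: [0.529, 0.471, -0.525, 0.472]
ft_force: [-0.1, 0.3, -2.1]
width: 0.0216
```

```bash
python3 -c "
from h import *
s=read_state()
go([.5893,-.037,.152],-6.2,s)
R=Ro.from_quat(s['eef_rot']).as_matrix();tx=R[:,0]
foot=s['ee_pos']+.079*(np.array([tx[0]-.006,tx[1]+.0038,-1]));print('foot',foot)
for n in ['scene','top']:
  im=camera(n);uv=proj(n,[foot])[0];print(n,uv)
  x,y=[int(v) for v in uv];i=im[max(y-50,0):y+50,x-65:x+65,::-1]
  cv2.imwrite(f'pics/{n}8c.png',cv2.resize(i,None,fx=6,fy=6,interpolation=cv2.INTER_CUBIC))"
```

```text
pos [ 0.5891 -0.041   0.1605]
toolx [ 0.0043  0.0023 -1.    ]
tooly_deg -6.387983267052153
d_units [ 0.3405 -0.0129 -0.1572]
dist 0.009382061355423413
rot_units [-0.0042 -0.0035 -0.0052]
w 0.02158502582199096 F [-0.1372  0.3147 -2.0856] t 17.1833
foot [ 0.589  -0.0405  0.0815]
scene [303.4025 235.7211]
top [327.9408 232.9284]
```

View pics/scene8c.png

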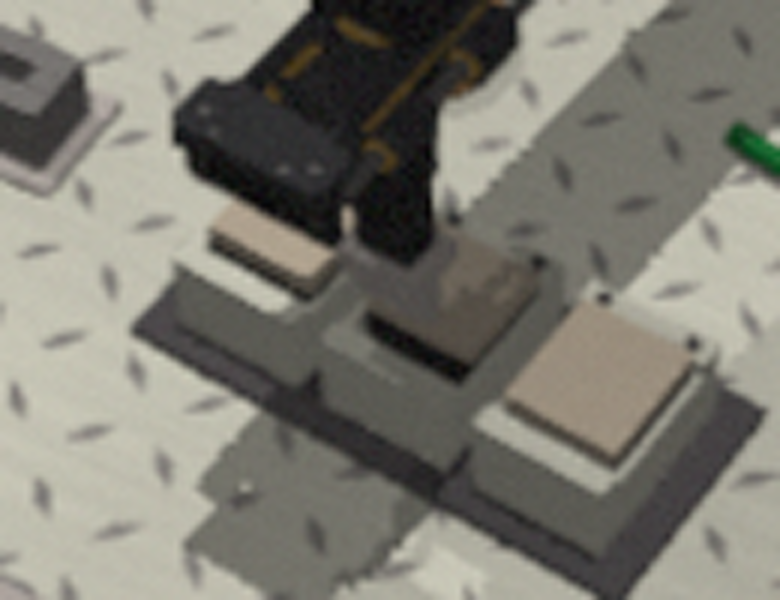

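View pics/top8c.png

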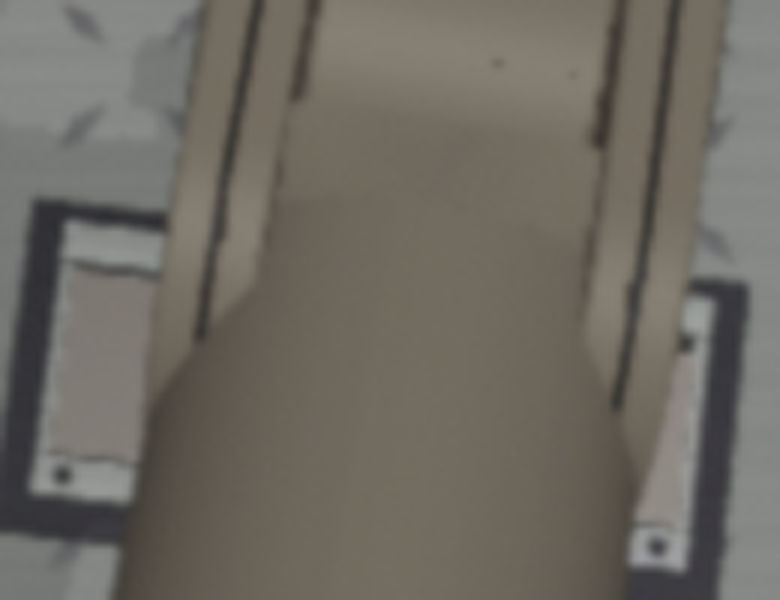

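arm_command --targets '[0,0,0,0.25,0,-0.15,0,0,0,0,0.25,0,0,0,0,0,0,0.1,0,0,0,0,0,0,0,0,0,0]'

```text
time: 17.62
ee_pos: [0.5907, -0.036, 0.1457]
eef_rot: [0.529, 0.471, -0.524, 0.473]
ft_force: [0.1, 0.0, -2.4]
width: 0.0215
```

```bash
cat > st.py <<'E'
from h import *
s=read_state()
go([.5893,-.037,.137],-6.2,s)
R=Ro.from_quat(s['eef_rot']).as_matrix();tx=R[:,0]
foot=s['ee_pos']+.079*(np.array([tx[0]-.006,tx[1]+.0038,-1]));a=np.radians(-6.2)
d=foot-np.array([.5893,-.037,.058])
print('foot',foot,'rel x(+=fence),y,z',d[0]*np.cos(a)+d[1]*np.sin(a),-d[0]*np.sin(a)+d[1]*np.cos(a),d[2])
E
python3 - <<'E'
from st import *
im=camera('scene');i=im[185:275,245:365,::-1]
cv2.imwrite(f'pics/s9c.png',cv2.convertScaleAbs(cv2.resize(i,None,fx=6.6,fy=6.6,interpolation=cv2.INTER_CUBIC),alpha=1.5))
im=camera('wrist');cv2.imwrite('pics/w9.png',im[:,:,::-1])
E
```

```text
pos [ 0.5907 -0.036   0.1457]
toolx [ 0.0071  0.003  -1.    ]
tooly_deg -6.324697820698361
d_units [ 0.3471 -0.0554  0.0469]
dist 0.008865964237514085
rot_units [-0.0028 -0.0048 -0.0085]
w 0.021532601795884638 F [ 0.1155  0.0063 -2.3795] t 17.6167
foot [ 0.5908 -0.0355  0.0667] rel x(+=fence),y,z 0.001354644672754527 0.0016815438961796444 0.00869166014153467
```

View pics/s9c.png

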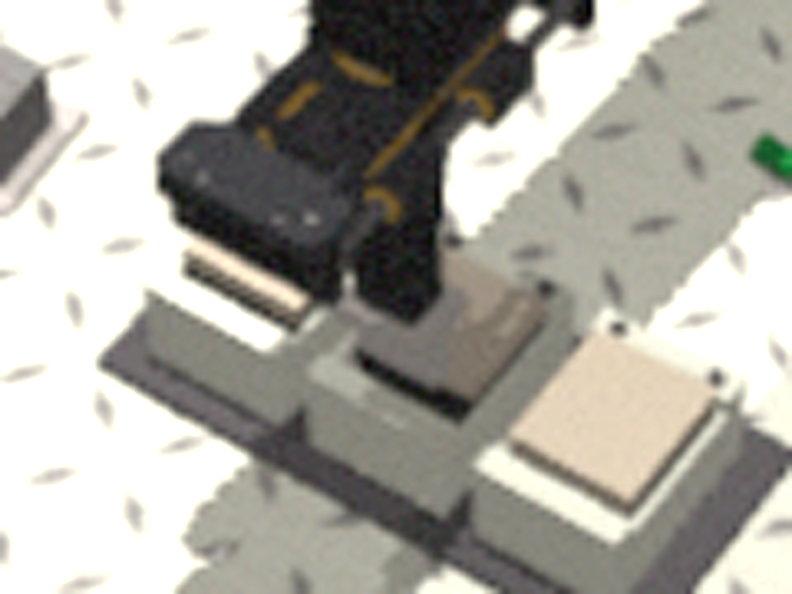

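View pics/w9.png

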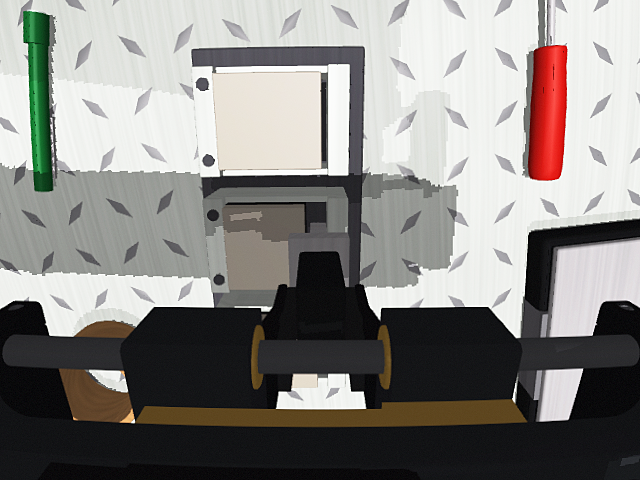

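```bash
python3 -c "
import cv2
i=cv2.imread('pics/w9.png')[180:260,260:370];cv2.imwrite('pics/w9c.png',cv2.convertScaleAbs(cv2.resize(i,None,fx=7,fy=7,interpolation=cv2.INTER_CUBIC),alpha=1.5,beta=10))"
```

```text
(no output)
```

View pics/w9c.png

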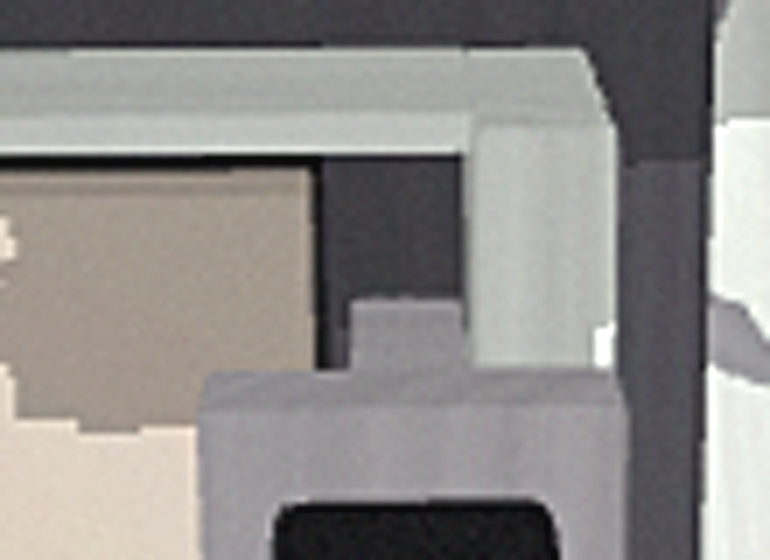

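arm_command --targets '[0,0,0,0.1,-0.05,0,0,0,0,0,0.1,0,0,0,0,0,0,0,0,0,0]'

```text
time: 17.97
ee_pos: [0.5899, -0.0362, 0.1413]
eef_rot: [0.53, 0.47, -0.524, 0.473]
ft_force: [-0.7, 0.8, -3.0]
width: 0.0215
```

```bash
python3 - <<'E'
from st import *
im=camera('wrist');i=im[180:260,260:370,::-1]
cv2.imwrite('pics/w10c.png',cv2.convertScaleAbs(cv2.resize(i,None,fx=7,fy=7,interpolation=cv2.INTER_CUBIC),alpha=1.5,beta=10))
E
```

```text
pos [ 0.5899 -0.0362  0.1413]
toolx [ 0.0084  0.003  -1.    ]
tooly_deg -6.343275396497054
d_units [ 0.172  -0.0216  0.0351]
dist 0.0044220804999503364
rot_units [-0.0032 -0.005  -0.0102]
w 0.02153951169726431 F [-0.7247  0.8207 -2.9938] t 17.9667
foot [ 0.5901 -0.0357  0.0623] rel x(+=fence),y,z 0.0006398367944794105 0.0014140217066443438 0.004307821077987668
```

View pics/w10c.png

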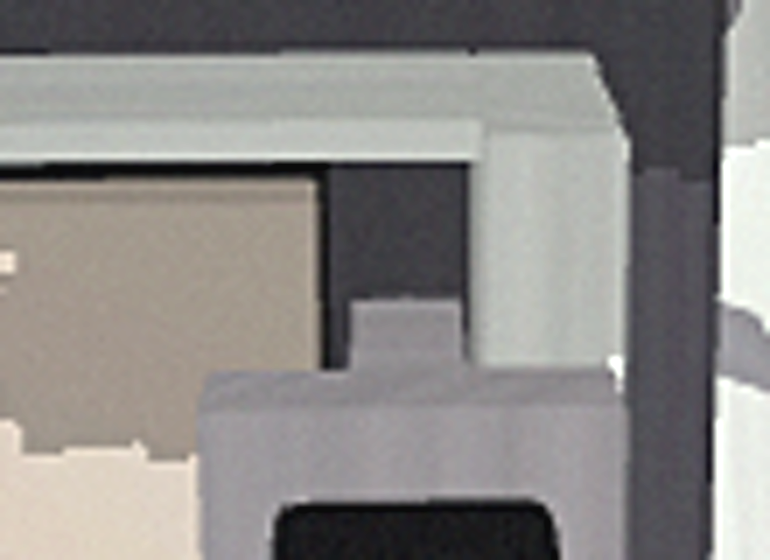

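arm_command --targets '[0,0,0,0.1,-0.035,0,0,0,0,0,0.15,0,0,0,0,0,0,0.15,-0.005,0,0,0,0,0,0,0,0,0]'

```text
time: 18.35
ee_pos: [0.5891, -0.0361, 0.1308]
eef_rot: [0.53, 0.47, -0.524, 0.473]
ft_force: [-1.2, 0.4, -2.5]
width: 0.0215
```

```bash
python3 - <<'E'
from st import *
im=camera('wrist');i=im[180:260,260:370,::-1]
cv2.imwrite('pics/w11c.png',cv2.convertScaleAbs(cv2.resize(i,None,fx=7,fy=7,interpolation=cv2.INTER_CUBIC),alpha=1.5,beta=10))
E
```

```text
pos [ 0.5891 -0.0361  0.1308]
toolx [ 0.0091  0.0032 -1.    ]
tooly_deg -6.350774029049753
d_units [-0.2481  0.0144  0.0336]
dist 0.0062687010305881
rot_units [-0.0033 -0.0053 -0.0111]
w 0.02154237338667391 F [-1.2076  0.428  -2.5144] t 18.35
foot [ 0.5893 -0.0356  0.0518] rel x(+=fence),y,z -0.00012049004741241534 0.0014383740643742384 -0.0062012789694919565
```

View pics/w11c.png

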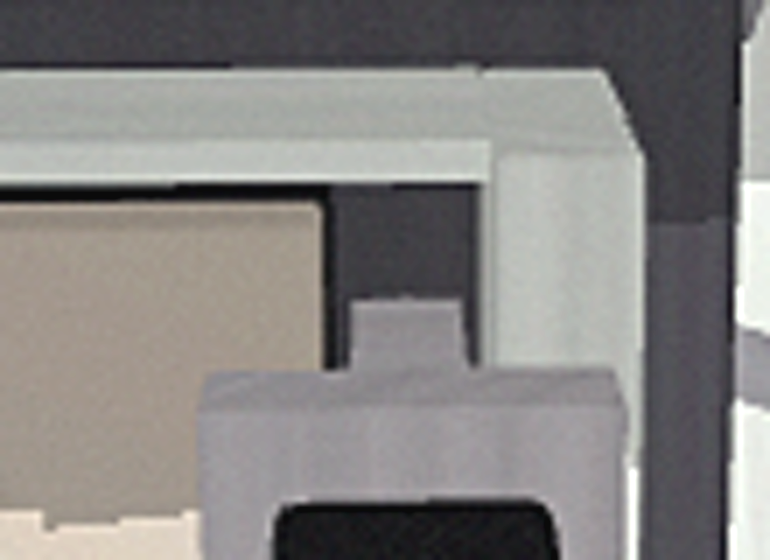

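arm_command --targets '[0,0,0,0.2,-0.003,0,0,0,0,0,0.2,-0.003,0,0,0,0,0,0.2,-0.003,0,0,0,0,0,0.15,-0.003,0,0,0,0,0,0,0,0,0]'

```text
time: 18.82
ee_pos: [0.5891, -0.036, 0.1103]
eef_rot: [0.53, 0.47, -0.524, 0.473]
ft_force: [-0.9, -0.2, -2.2]
width: 0.0216
```

```bash
python3 st.py
```

```text
pos [ 0.5891 -0.036   0.1103]
toolx [ 0.0093  0.0031 -1.    ]
tooly_deg -6.3518773634806225
d_units [-1.0693  0.0213  0.0327]
dist 0.02674918788663594
rot_units [-0.0034 -0.0052 -0.0114]
w 0.02160055679892688 F [-0.8606 -0.1858 -2.2046] t 18.8167
foot [ 0.5894 -0.0355  0.0313] rel x(+=fence),y,z -9.011568400941255e-05 0.001498433211617461 -0.026731469803702577
```

arm_command --targets '[0,0,0,0.1,0,0,0,0,0,0,0.1,0,0,0,0,0,0,0.1,0,0,0]'

```text
time: 19.07
ee_pos: [0.5897, -0.0358, 0.1033]
eef_rot: [0.53, 0.47, -0.523, 0.473]
ft_force: [-3.4, -0.1, 5.9]
width: 0.0214
```

```bash
python3 st.py
```

```text
pos [ 0.5897 -0.0358  0.1033]
toolx [ 0.0103  0.0037 -0.9999]
tooly_deg -6.345559645816888
d_units [-1.3471  0.0022  0.0416]
dist 0.033694777199274197
rot_units [-0.0032 -0.0061 -0.0125]
w 0.02143541891598341 F [-3.4049 -0.1425  5.9405] t 19.0667
foot [ 0.59   -0.0352  0.0243] rel x(+=fence),y,z 0.0005490934301209663 0.0018205626581851992 -0.033672289335068294
```

arm_command --targets '[0,0,0,0.06,0,0,0,0,0,0,0.06,0,0,0]'

```text
time: 19.23
ee_pos: [0.5899, -0.0358, 0.1029]
eef_rot: [0.531, 0.47, -0.523, 0.473]
ft_force: [-10.4, 1.0, 20.6]
width: 0.0218
```

```bash
python3 st.py
```

```text
pos [ 0.5899 -0.0358  0.1029]
toolx [ 0.0105  0.0053 -0.9999]
tooly_deg -6.348937975665285
d_units [-1.365  -0.005   0.0426]
dist 0.03414103241495709
rot_units [-0.0033 -0.0082 -0.0125]
w 0.021774402699057827 F [-10.4317   0.9835  20.6412] t 19.2333
foot [ 0.5903 -0.0351  0.0239] rel x(+=fence),y,z 0.0007364630115578957 0.0020360020363511767 -0.03411373891227199
```

```bash
python3 - <<'E'
from h import *
im=camera('wrist');i=im[150:260,240:390,::-1]
cv2.imwrite('pics/w12c.png',cv2.convertScaleAbs(cv2.resize(i,None,fx=5.3,fy=5.3,interpolation=cv2.INTER_CUBIC),alpha=1.5,beta=10))
im=camera('scene');cv2.imwrite('pics/s12.png',im[:,:,::-1])
E
python3 st.py
```

```text
pos [ 0.5899 -0.0358  0.103 ]
toolx [ 0.0106  0.0054 -0.9999]
tooly_deg -6.355656976564195
d_units [-1.3624 -0.005   0.0415]
dist 0.034075619621250115
rot_units [-0.0034 -0.0083 -0.0127]
w 0.021715349259134046 F [-8.512   1.7435 17.3334] t 19.3333
foot [ 0.5903 -0.0351  0.024 ] rel x(+=fence),y,z 0.0007512673106306502 0.0020165706384834303 -0.03404918519693003
```

View pics/w12c.png

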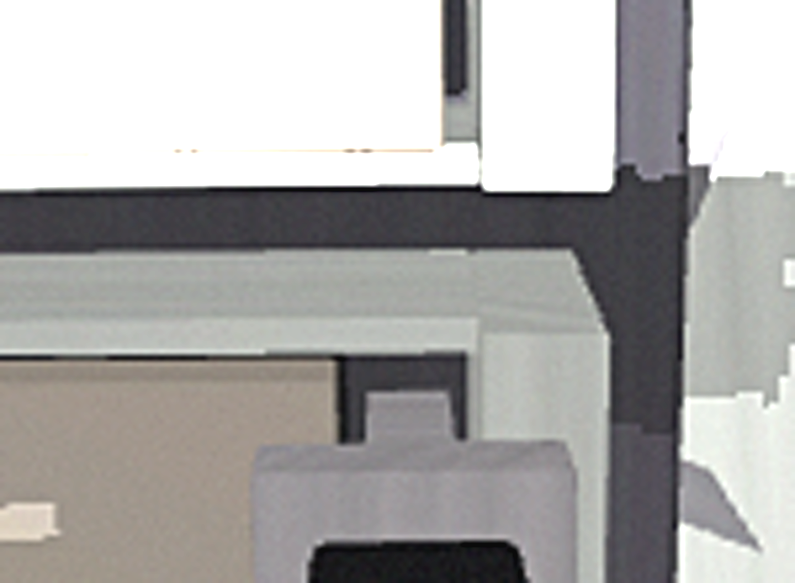

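View pics/s12.png

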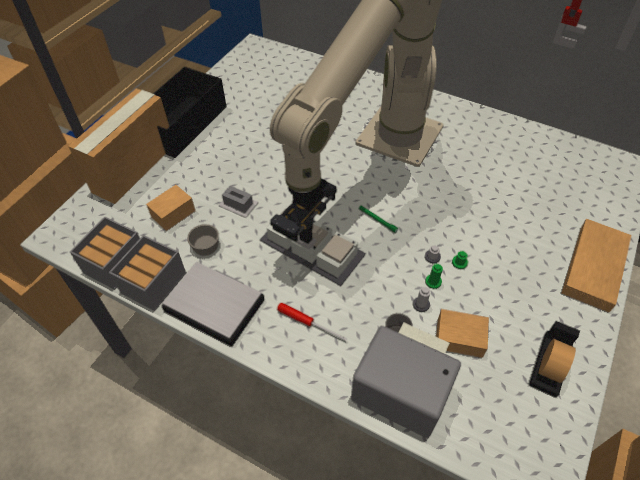

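```bash
python3 - <<'E'
from h import *
for i in range(10):
    camera('top');s=read_state();print(s['ft_force'].round(1),s['ee_pos'].round(4))
E
```

```text
[-8.6  1.1 16.3] [ 0.5899 -0.0358  0.1029]
[-9.   1.  16.9] [ 0.5899 -0.0358  0.1029]
[-8.4  1.7 16.8] [ 0.5899 -0.0358  0.1029]
[-8.4  1.2 16.6] [ 0.5899 -0.0358  0.1029]
[-8.5  0.6 17.1] [ 0.5899 -0.0358  0.1029]
[-8.5  0.5 17.1] [ 0.5899 -0.0358  0.1029]
[-8.2  0.7 17.6] [ 0.5899 -0.0358  0.103 ]
[-8.3  1.4 17.1] [ 0.5899 -0.0358  0.1029]
[-8.7  1.3 17.5] [ 0.5898 -0.0358  0.1029]
[-9.1  1.1 17.2] [ 0.5899 -0.0358  0.1029]
```

Steady: about 17 N down, and the pose is not moving. I'll hand in now.

```bash
python3 -c "
from bench import *
print(close_job());s=read_state();print(s['ft_force'],s['ee_pos'],s['width'])"
```

```text
the job is handed in; nothing more can be done
None
the job is handed in; nothing more can be done
```

I handed the job in at about 20 s of the 58 s, with the key still gripped in the wide gap (the middle bay) and holding its tile down. The hand-in returns no verdict.

**Gauge feet:** I lifted the key from its rest by the handle and pressed the grey low stud, then the grey tall one. The low stud took about 17 N, more than the 5 N that bottoms it, so it went all the way down rather than giving a little. The tall stud took about 4 N.

**Gap:** I centred the blade over the gap with the wrist camera and slid it down. My estimate puts the foot about 0.7 mm across and 2 mm along from the gap centre, 34 mm below the fence top, with the tool about 0.7° off vertical.

**Last checks before handing in:**
- The downward push held at about 17 N over 0.5 s, with about 8.5 N of sideways force, and the pose did not move.
- The fingers stayed at 21.7 mm, the width of the handle.
- The last wrist picture shows the shoulder seated over the fence and tile.
- The scene picture shows the objects it can see where they were.

**What I could not check:** nothing reports how far the tile is pressed or how hard, so "flush" is inferred from the height and the fence stopping the key. The arm hides part of the jig in the last scene picture, so I did not see the third bay's tile there, but the key never went near it.

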